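# Shut the transit case and hold its seal pin home

## Robot

A 6-joint arm with a two-finger parallel gripper is mounted at the origin on the work surface. World frame = base frame: x ahead of the robot, y to its left, z up, the work surface at z = 0. Lengths are in m, angles in degrees, forces in N, time in s.
With the tool pointing down it reaches from about 0.4 to 0.825 m from the base axis. Payload 7 kg.
Tool frame: the origin (TCP) lies midway between the tips of the shut fingers; the grasp point (between the pads) lies ctrl.tcp_to_grasp behind it (ctrl.tcp_to_grasp is the distance from the TCP to the grasp point, in m); z points along the fingers, y is the line along which they close (so a half turn about z gives the same grasp; the last joint's range is limited). The gripper opens to 88 mm and grips with 3 to 60 N. Pads are 19 mm wide; open, the fingers measure 130 mm over their backs; the gripper's body (78 mm by 193 mm) begins 47 mm behind the grasp point.
Start: joints at [83.486, 20.546, 0.682, 0, -70.136, -16.507], TCP at [0.264, 0.621, 0.227] pointing down, gripper open.
Joint ranges: [-176.03, 176.03], [-82.01, 121.73], [-58.28, 71.71], [-173.87, 95.51], [-174.79, -0.11], [-173.66, 173.66]. Speed limits (degrees/s): [136.94, 136.94, 172.46, 180, 180, 180].

## Interface

Orientations are given as [roll, pitch, yaw] about the fixed x, y, z axes, in that order (R = Rz(yaw) Ry(pitch) Rx(roll)).
In Python, from plant import ctrl, imaging, close_job gives the robot as it stands.
- The arm moves only by the shell command python3 -m crank 'ROWS'. ROWS is JSON, a list of rows, each a list of 3 entries, a list of its own where there are three numbers: the shift along the world's x, y, z in m, then the turn, a rotation vector about the world's x, y, z in degrees, then the opening, from -1 (shut) to 1 (fully open), so that 0 is half open. A call has 1 to 12 rows; each row shifts and turns the commanded pose from where the row before left it; what a row does not reach is not made up. A row lasts 1/10 s, in which the tool goes at most 50 mm and 8.59 degrees, less where a joint would pass 70% of its speed; a pose out of reach is approached as far as the arm can. A call is refused whole if a number of a shift passes 0.05 or a number of a turn 8.59, either way. A call with a gripper value outside its range is refused whole. The fingers move at their own pace and stop on an object; the grip force is fixed at half the most. Time passes only in rows, so rows that do not move let the fingers close. It gives the time, the measured TCP pose, the force, the opening and the grip force at its end, in the units of the state.
- ctrl.get_obs(): the state, without advancing time (a new reading comes with each control period).
- imaging.snapshot(name): name is "scene" or "side" or "wrist"; returns (picture, depth): 400x640x3 uint8, blue, green, red; 400x640 float32, m along the optical axis (not along the pixel's ray), 0 where there is no reading.
- imaging.camera_model(name): a dict with "mtx" (3x3 intrinsics, pixels), "R" (3x3) and "t" (3): a world point X has camera coordinates R X + t. Camera axes: x right, y down, z forward; pixel columns grow to the right and rows downward; lengths in m; the calibration is good to about 2 mm. A picture is of the moment at which its call begins: read the wrist's pose just before it. camera_model takes no time and is no camera call; for the wrist camera it gives the pose at the moment of the call.
- close_job(): hands the job in; it is judged then, once.
The state is a dict: "clock": time; "joint_pos": joint angles; "qvel": joint speeds; "tau": joint torques, N m; "tool_pos": TCP position; "orientation": TCP orientation; "force": force on the tool from outside, world axes, zero at the start; "moment": the same for the moment, N m; "opening": finger opening in m; "gripper_force": force on a finger pad.
Only numpy, scipy, OpenCV 4.12 (cv2) and the standard library are available. Lean on these libraries where they do the work, as an engineer would, in place of code of your own. Each camera call takes 0.05 s, during which the arm holds its last target. There are 200 camera calls.

## Task

Shut the lid of the grey transit case so that it lies down on its rubber gasket, then lift the seal pin (the stubby pin with the thick grey head) out of the free-turning desk stand, leaving the marker and the name stamp in it. Push the pin down through the aligned holes of the two steel lugs at the front of the case until its head bears on the upper lug, and keep pressing it down with the fingers so that the springy gasket is squeezed and the lid stays fully shut: the program finishes while the robot still holds it pressed like this, with nothing let go. Do not knock the other things on the desk about.

Things in the scene. Friction and masses are not known exactly. Their poses are not given: they have to be found in the camera images.
- case: Lower half of a grey hard transit case, 190 x 250 x 60 mm (own x, y, z), fixed to the desk, open on top, foam and two drives inside. Origin: centre of its underside; own -x is its front (roughly towards the robot), z up. A level steel lug (45 mm long, 70 mm wide, 10 mm thick, upper face 60 mm above the desk) juts from the middle of the front wall.
- lid (a joint): Opening angle of the case's lid, rad: 0 = fully shut, grows upward. Lid: grey shell 190 x 250 x 25 mm, 0.35 kg. Its stiff hinge (friction 0.45 N m) keeps it at any angle. A rubber gasket under its front wall pushes back below 0.028 rad: let go, the closed lid rests ajar at 0.015 to 0.03 rad, its lug 3 to 7 mm up; about 12 N down on the lug shuts it fully, 5 to 9 N keeps it so.
- lid_hinge (a point): Point on the hinge axis of the lid, middle of its width: 103 mm behind the case's centre, 60 mm above the desk, axis along the case's y. It stays put when the lid turns.
- lid_edge (a point): Point on the lid: middle of the front edge of its outer (top) face, 198 mm from the hinge axis along the lid and 25 mm to its outer side; the flat outer face runs back from here to the hinge side.
- lid_hole (a point): Centre of the mouth of the 13 mm hole in the lid's steel lug (45 x 70 x 10 mm, jutting from the middle of the lid's front wall), on the lug's outer (top) face; 25 mm in front of that wall, 223 mm from the hinge axis. With the lid fully shut it is 70 mm above the desk and the lid's top behind it 85 mm.
- base_hole (a point): Centre of the mouth of the 13 mm through hole in the lower lug, on its upper face, 60 mm above the desk, 120 mm in front of the case's centre. With the lid shut the two holes are in line, one right above the other.
- pin: Seal pin, 60 g, 79 mm long: round steel shank, 10 mm diameter, 45 mm long, chamfered tip, below a plain grey cylindrical head, 22 mm diameter, 34 mm high. Origin: centre of the tip; own z up along the pin. It starts upright in a hole of the desk stand, head resting on the plate (64 mm above the desk). Fully home, the head lies on the lid's lug and the tip is 25 mm above the desk.
- stand: Rotating desk stand that spins freely about its vertical axis: black tray, 144 mm diameter, under a square black plate, 116 mm wide, upper face 64 mm above the desk, with four 15 mm holes near its corners (38 mm from the axis along its own x and y). Origin: on the axis, at desk height; z up. It cannot slide or tip.
- marker: White marker with black cap, 14 mm diameter, 89 mm tall, standing in another hole of the stand. Origin: centre of its foot. Stays in the stand.
- hanko: Dark wooden name stamp, a plain stick of 12 mm diameter, 66 mm tall, standing in another hole of the stand. Origin: centre of its foot. Stays in the stand.
- stapler: Desk stapler, 130 x 36 x 49 mm, loose on the desk. Origin: centre of its underside.
- smartphone: Black phone lying flat, 72 x 150 x 9 mm. Origin: centre of its underside.
- note_block: Block of yellow sticky notes, 76 x 76 x 30 mm. Origin: centre of its underside.
- lunch_box: Closed black lunch box, 98 x 183 x 52 mm. Origin: centre of its underside.
- flask: Upright red steel flask with black cap, 66 mm diameter, 223 mm tall. Origin: centre of its underside.
- mug: White mug, 80 mm diameter, 92 mm tall. Origin: centre of its underside.
Things that resemble listed ones, but are neither listed nor needed, are in the scene too. Of the things like the pin, leave any that is green, red or turquoise; of the rest the smaller one is meant.

How it is judged:
By the outcome, as a careful person would: the job done as asked, in the order asked, and still so for the second after the job is handed in, while the arm keeps its last pose, push and grip.
It also fails if it takes over 59 s, if anything falls off the work surface, if the arm or the gripper's body presses on something with over 40 N, if the wrist force passes 120 N, or if a joint passes its speed limit or range.

## Working session

There is one attempt and no reset: what is moved stays moved. The work goes in short steps, Python scripts to look and compute and a shell command to move; the robot and the scene stay as the last step left them, time stands still between calls to the robot, and variables do not carry over. Pictures are saved under pics/ and viewed, at most 10 in all, crops included, and the job is handed in when it is done.

```bash
ls; mkdir -p pics
cat > h.py <<'E'
import numpy as np, cv2
from plant import ctrl, imaging
def cam(n):
    m=imaging.camera_model(n); return [np.array(m[k],float) for k in("mtx","R","t")]
def pts(n,depth,m=None):
    "world xyz of every pixel from depth"
    K,R,t=m or cam(n); v,u=np.indices(depth.shape)
    c=np.stack([(u-K[0,2])/K[0,0]*depth,(v-K[1,2])/K[1,1]*depth,depth],-1)
    return (c-t.ravel())@R
def ray(n,u,v,z,m=None):
    "pixel -> world point on plane height z"
    K,R,t=m or cam(n); d=R.T@np.linalg.solve(K,[u,v,1.]); o=-R.T@t.ravel()
    return o+d*(z-o[2])/d[2]
def proj(n,X,m=None):
    K,R,t=m or cam(n); c=K@(R@np.array(X,float)+t.ravel()); return c[:2]/c[2]
E
python3 - <<'E'
from h import *
print(ctrl.get_obs(),ctrl.tcp_to_grasp)
for n in("scene","side","wrist"):
    m=cam(n); p,d=imaging.snapshot(n); cv2.imwrite(f"pics/{n}0.png",p); np.savez(f"{n}0",p=p,d=d,K=m[0],R=m[1],t=m[2])
    print(n,-m[1].T@m[2].ravel(),m[1][2],(d>0).mean())
E
```

```text
pics
{'clock': 0.0, 'joint_pos': array([ 8.34851498e+01,  2.05913089e+01,  6.33583605e-01, -1.89237737e-02,
       -7.01378919e+01, -1.65088129e+01]), 'qvel': array([-0.00769767, -0.08636805,  0.03939061, -0.05047922,  0.14914525,
       -0.05972867]), 'tau': array([ 1.37873467e-04, -5.82716703e+01,  2.93067563e+01,  6.99720472e+00,
        7.19439398e-03, -1.55749526e-04]), 'tool_pos': array([0.2638185 , 0.62076394, 0.22562645]), 'orientation': array([ 1.79903269e+02, -1.01170737e-02, -2.30300989e+01]), 'force': array([-0.49159126, -0.50355137,  0.47920702]), 'moment': array([ 0.00127106, -0.01717108, -0.01050156]), 'gripper_force': 0.0, 'opening': 0.08774152838204106} 0.0188
scene [ 0.29030405 -0.86656358  0.82423506] [ 0.23232104  0.73094209 -0.64167795] 0.99615625
side [0.50902815 1.1550475  0.7731211 ] [ 0.05173935 -0.86053093 -0.50676382] 0.996
wrist [0.32503449 0.59546993 0.38458783] [-0.22835958  0.09512191 -0.96891884] 0.988296875
```

View pics/scene0.png

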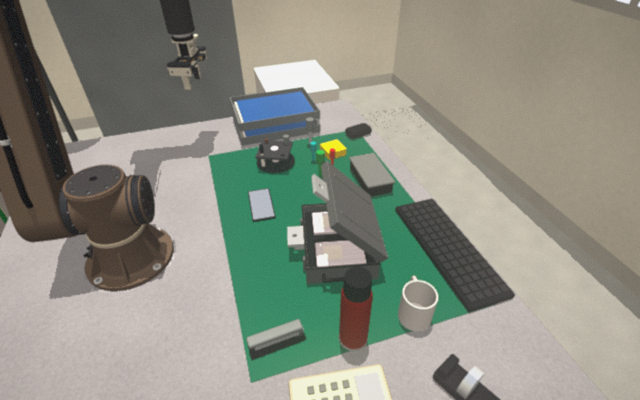

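View pics/side0.png

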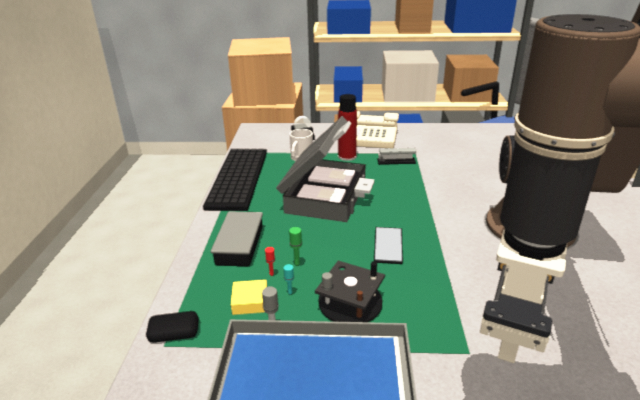

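Scene view: lid open, with the case lug at (295,237), the stand at (275,152), and the flask and mug right of the case. Side view: the stand at (350,285) holds a grey-headed pin at (327,282), the hanko at (360,300) and the marker at (374,268). The lower lug is at (365,186). The larger grey lookalike is at (270,298).

Run:
```python
from h import *
def load(n):
    z=np.load(n+"0.npz"); return z["p"],z["d"],(z["K"],z["R"],z["t"])
for n,s,lug,pin in(("scene",(275,153),(295,237),None),("side",(350,285),(365,186),(327,280))):
    p,d,m=load(n); P=pts(n,d,m)
    print(n,"desk z",np.median(P[...,2][(abs(P[...,2])<.02)&(d>0)]))
    def show(c,r=2):
        u,v=c; print(c,np.median(P[v-r:v+r+1,u-r:u+r+1].reshape(-1,3),0).round(4),p[v,u])
    show(lug)
    show(s)
    if pin: show(pin); show((375,267),1); show((360,296),1)
    # stand plate: z 0.056..0.07 near s, dark
    c=np.median(P[s[1]-2:s[1]+3,s[0]-2:s[0]+3].reshape(-1,3),0)
    q=P[(abs(P[...,2]-.064)<.006)&(np.linalg.norm(P[...,:2]-c[:2],axis=-1)<.1)]
    r=cv2.minAreaRect((q[:,:2]*1000).astype(np.float32)); print("plate rect mm",r,len(q))
    # things taller than plate
    M=((P[...,2]>.072)&(P[...,2]<.13)&(np.linalg.norm(P[...,:2]-c[:2],axis=-1)<.075)).astype(np.uint8)
    k,L,st,ce=cv2.connectedComponentsWithStats(M)
    for i in range(1,k):
        if st[i,4]>6: w=P[L==i]; print("  tall",ce[i].round(1),st[i,4],w.mean(0).round(4),w[:,2].max().round(4),np.median(p[L==i],0))
    # lug bright at z .06
    l=np.median(P[lug[1]-2:lug[1]+3,lug[0]-2:lug[0]+3].reshape(-1,3),0)
    M=(abs(P[...,2]-.06)<.006)&(np.linalg.norm(P[...,:2]-l[:2],axis=-1)<.06)&(p.min(-1)>110)
    r=cv2.minAreaRect((P[M][:,:2]*1000).astype(np.float32)); print("lug rect",r,M.sum())
    # case rim
    M=(abs(P[...,2]-.06)<.005)&(np.linalg.norm(P[...,:2]-l[:2]-[.12,0],axis=-1)<.2)&(p.max(-1)<110)
    r=cv2.minAreaRect((P[M][:,:2]*1000).astype(np.float32)); print("rim rect",r,M.sum())
    cv2.imwrite(f"pics/{n}_z.png",cv2.resize(p[130:290,230:400] if n=="scene" else p[110:330,240:420],None,fx=3 if n=="scene" else 2.7,fy=3 if n=="scene" else 2.7,interpolation=cv2.INTER_CUBIC))
```

```text
scene desk z 4.480331788663466e-05
(295, 237) [ 0.4529 -0.1313  0.0589] [200 212 213]
(275, 153) [0.4934 0.2967 0.0634] [88 91 91]
plate rect mm ((496.49261474609375, 323.03875732421875), (124.84521484375, 117.72607421875), 65.8843994140625) 539
  tall [285.5 139. ] 46 [0.5449 0.336  0.0873] 0.1001 [88.5 94.5 91. ]
  tall [260.8 147.9] 35 [0.4462 0.3014 0.0904] 0.1056 [59. 62. 56.]
lug rect ((454.31768798828125, -123.35469818115234), (75.48467254638672, 46.019004821777344), 76.4444808959961) 307
rim rect ((567.8267822265625, -149.3162078857422), (257.9922180175781, 189.683349609375), 76.5304183959961) 353
side desk z 0.001248704790688917
(365, 186) [ 0.4519 -0.1081  0.0604] [233 241 244]
(350, 285) [0.4976 0.339  0.0673] [225 230 239]
(327, 280) [0.5464 0.3536 0.093 ] [89 97 99]
(375, 267) [0.4437 0.3113 0.0949] [23 24 21]
(360, 296) [0.4771 0.3798 0.0726] [27 42 73]
plate rect mm ((498.172119140625, 325.3511962890625), (121.60192108154297, 117.09947204589844), 65.5870361328125) 1796
  tall [372.8 268. ] 91 [0.4483 0.31   0.0916] 0.1062 [27. 26. 25.]
  tall [326.4 279.8] 149 [0.5478 0.3492 0.0894] 0.1009 [85. 94. 96.]
  tall [359.  293.6] 29 [0.4793 0.3778 0.0782] 0.0832 [ 39.  60. 104.]
lug rect ((454.8014221191406, -121.7198486328125), (78.64028930664062, 45.49913787841797), 76.63429260253906) 211
rim rect ((570.5109252929688, -149.82395935058594), (262.2665710449219, 197.64659118652344), 75.59371948242188) 390
```

View pics/scene_z.png

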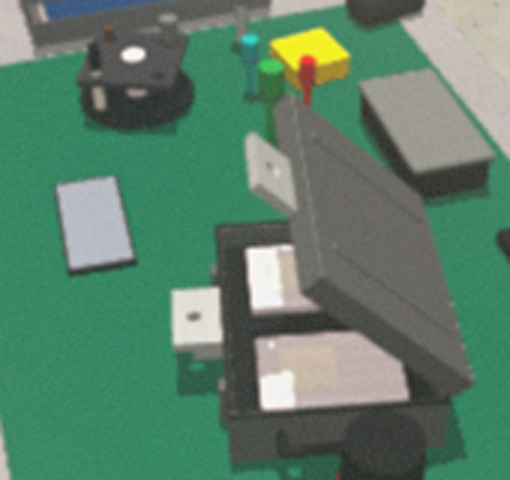

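View pics/side_z.png

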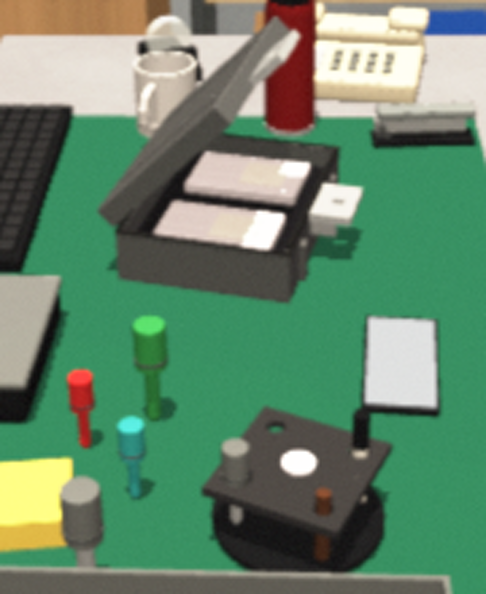

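Crops: the base hole is at crop (194,316) in scene, full-frame (294.7,235.3). In side it is at crop (338,201), full-frame (365.2,184.4). The lid is open at about 45°, the pin is at the stand's corner away from the marker, and one stand hole is empty.

Run:
```python
from h import *
def load(n):
    z=np.load(n+"0.npz"); return z["p"],z["d"],(z["K"],z["R"],z["t"])
H=[]
for n,px in(("scene",(294.7,235.3)),("side",(365.2,184.4))):
    p,d,m=load(n); h=ray(n,*px,.06,m); H.append(h); print(n,"hole",h.round(4))
    P=pts(n,d,m)
    for hint,nm in(((.55,-.33),"flask"),):
        hsv=cv2.cvtColor(p,cv2.COLOR_BGR2HSV); M=((hsv[...,0]<8)|(hsv[...,0]>172))&(hsv[...,1]>150)&(np.linalg.norm(P[...,:2]-[.6,-.35],axis=-1)<.2)&(P[...,2]>.03)
        q=P[M]; print(nm,len(q),q.mean(0).round(3),q.min(0).round(3),q.max(0).round(3))
h=np.mean(H,0); a=np.radians(-13.5); ex=np.array([np.cos(a),np.sin(a)]); ey=np.array([-ex[1],ex[0]])
hin=h[:2]+.223*ex; print("hole",h,"hinge",hin,"centre",h[:2]+.12*ex)
p,d,m=load("scene"); P=pts("scene",d,m)
u=(P[...,:2]-hin)@ex; v=(P[...,:2]-hin)@ey
M=(abs(v)<.11)&(u>-.16)&(u<.05)&(P[...,2]>.1)&(p.max(-1)<130)
A=np.c_[-u[M],P[...,2][M]-.06]
# outer face: normal offset .025 -> pick points at largest normal distance
best=max((((abs(A@[np.sin(-t),np.cos(t)]*1-.025)<.004).sum(),t) for t in np.radians(np.arange(20,90,.5))))
print("n",M.sum(),"lid angle",best[0],np.degrees(best[1]), "edge", A[:,0].min(),A[:,1].max())
for nm,v0 in(("pin",.098),):
    pass
# pin head centre: top-face points
for n,c in(("scene",(.545,.34)),("side",(.545,.348))):
    p,d,m=load(n);P=pts(n,d,m)
    M=(P[...,2]>.070)&(P[...,2]<.104)&(np.linalg.norm(P[...,:2]-c,axis=-1)<.03)
    vv,uu=np.nonzero(M); print(n,"head px bbox",uu.min(),uu.max(),vv.min(),vv.max(), "axis at mid-height", ray(n,uu.mean(),(vv.min()+vv.max())/2,.081,m).round(4))
```

```text
scene hole [ 0.4521 -0.1252  0.06  ]
flask 122 [ 0.495 -0.457  0.157] [ 0.472 -0.465  0.073] [ 0.53  -0.42   0.179]
side hole [ 0.4509 -0.1185  0.06  ]
flask 527 [ 0.501 -0.404  0.1  ] [ 0.475 -0.431  0.03 ] [ 0.537 -0.388  0.183]
hole [ 0.45154275 -0.12184239  0.06      ] hinge [ 0.66838124 -0.17390071] centre [ 0.56822714 -0.14985583]
n 2273 lid angle 1975 45.5 edge 0.001265013221377047 0.17285237916818758
scene head px bbox 283 289 135 143 axis at mid-height [0.5478 0.3464 0.081 ]
side head px bbox 321 331 272 288 axis at mid-height [0.5484 0.3398 0.081 ]
```

```bash
python3 -m crank '[[[0.015,-0.035,0.02],[0,0,2],-1],[[0.015,-0.038,0.02],[0,0,2],-1],[[0.015,-0.038,0.02],[0,0,2],-1],[[0.015,-0.04,0.01],[0,0,2],-1],[[0.015,-0.04,0],[0,0,1.5],-1],[[0.015,-0.04,0],[0,0,0],-1],[[0.015,-0.04,0],[0,0,0],-1],[[0.015,-0.04,0],[0,0,0],-1],[[0.015,-0.04,0],[0,0,0],-1],[[0.015,-0.04,0],[0,0,0],-1],[[0.015,-0.04,0],[0,0,0],-1],[[0.015,-0.04,0],[0,0,0],-1]]'; python3 -m crank '[[[0.015,-0.04,0],[0,0,0],-1],[[0.015,-0.04,0],[0,0,0],-1],[[0.015,-0.04,0],[0,0,0],-1],[[0.015,-0.04,0],[0,0,0],-1],[[0.015,-0.04,0],[0,0,0],-1],[[0.015,-0.04,0],[0,0,0],-1],[[0.015,-0.04,0],[0,0,0],-1],[[0.01,-0.02,0],[0,0,0],-1],[[0,0,0],[0,0,0],-1]]'
```

```text
clock: 1.35
tool_pos: [0.444, 0.1485, 0.2967]
orientation: [-180.0, -0.0, -13.5]
force: [0.7, 0.2, -0.3]
opening: 0.0015
gripper_force: 0.0
clock: 2.25
tool_pos: [0.5594, -0.1523, 0.2953]
orientation: [180.0, 0.1, -13.7]
force: [-1.4, -0.3, -0.7]
opening: 0.0005
gripper_force: 0.0
```

```bash
python3 -m crank '[[[0.006,0.002,-0.04],[0,0,0],-1],[[0,0,-0.035],[0,0,0],-1],[[0,0,-0.01],[0,0,0],-1],[[0,0,-0.01],[0,0,0],-1],[[-0.006,0.0015,-0.006],[0,0,0],-1],[[-0.006,0.0015,-0.006],[0,0,0],-1],[[-0.006,0.0015,-0.006],[0,0,0],-1],[[-0.006,0.0015,-0.006],[0,0,0],-1]]'
```

```text
clock: 3.05
tool_pos: [0.5407, -0.1416, 0.1779]
orientation: [-180.0, -0.1, -13.5]
force: [0.3, -0.5, 1.2]
opening: 0.0004
gripper_force: 0.4
```

```bash
python3 -m crank '[[[-0.006,0.0015,-0.008],[0,0,0],-1],[[-0.006,0.0015,-0.008],[0,0,0],-1],[[-0.005,0.001,-0.008],[0,0,0],-1],[[-0.005,0.001,-0.009],[0,0,0],-1],[[-0.005,0.001,-0.009],[0,0,0],-1],[[-0.004,0.001,-0.009],[0,0,0],-1],[[-0.003,0.001,-0.009],[0,0,0],-1],[[-0.003,0.001,-0.009],[0,0,0],-1]]'
```

```text
clock: 3.85
tool_pos: [0.5037, -0.1328, 0.1077]
orientation: [180.0, 0.0, -13.5]
force: [0.6, -0.5, 1.2]
opening: 0.0005
gripper_force: 0.2
```

```bash
python3 -m crank '[[[-0.002,0.0005,-0.007],[0,0,0],-1],[[-0.002,0.0005,-0.006],[0,0,0],-1],[[0,0,-0.005],[0,0,0],-1],[[0,0,-0.003],[0,0,0],-1],[[0,0,-0.002],[0,0,0],-1],[[0,0,0],[0,0,0],-1]]'
```

```text
clock: 4.45
tool_pos: [0.4991, -0.1317, 0.0858]
orientation: [180.0, 0.1, -13.5]
force: [-6.2, 3.1, 8.5]
opening: 0.0006
gripper_force: 4.3
```

```bash
python3 -m crank '[[[0,0,-0.0015],[0,0,0],-1],[[0,0,-0.001],[0,0,0],-1],[[0,0,0],[0,0,0],-1]]'
```

```text
clock: 4.75
tool_pos: [0.4992, -0.1317, 0.0851]
orientation: [180.0, 0.1, -13.5]
force: [-12.3, 7.0, 26.4]
opening: 0.0003
gripper_force: 13.2
```

```bash
python3 -m crank '[[[0,0,0.02],[0,0,0],-1],[[0,0,0.045],[0,0,0],-1],[[0,0,0.045],[0,0,0],1],[[-0.01,0,0.045],[0,0,0],1],[[-0.02,0,0.02],[0,0,0],1],[[-0.02,0,0],[0,0,0],1],[[0,0,0],[0,0,0],1]]'
python3 - <<'E'
from h import *
m=cam("wrist"); p,d=imaging.snapshot("wrist"); P=pts("wrist",d,m)
print(-m[1].T@m[2].ravel(),m[1][2],"expected hole px",proj("wrist",[.4515,-.122,.074],m))
cv2.imwrite("pics/wlug.png",p); np.savez("wlug",p=p,d=d,K=m[0],R=m[1],t=m[2])
E
```

```text
clock: 5.45
tool_pos: [0.4487, -0.1318, 0.2593]
orientation: [-179.9, -0.1, -13.5]
force: [0.2, 0.2, 0.2]
opening: 0.035
gripper_force: 0.0
[ 0.51283345 -0.14706441  0.41833786] [-0.23805542  0.05837133 -0.96949595] expected hole px [309.12806428 176.05979148]
```

View pics/wlug.png

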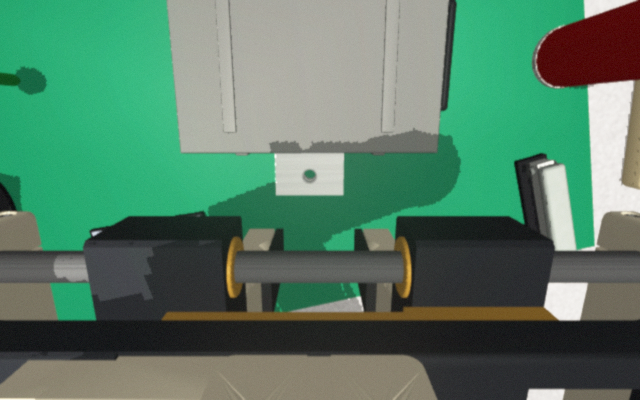

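Shut lid from above, with the lid's lug hole at (309.5,175.5), within 1 px of where I predicted it. Going to the pin.

```bash
python3 -m crank '[[[0.009,0.03,0],[0,0,4],1],[[0.009,0.043,0],[0,0,4],1],[[0.009,0.043,0],[0,0,4],1],[[0.009,0.043,0],[0,0,4],1],[[0.009,0.043,0],[0,0,4],1],[[0.009,0.043,0],[0,0,4],1],[[0.009,0.043,0],[0,0,4],1],[[0.009,0.043,0],[0,0,4],1],[[0.009,0.043,0],[0,0,4.5],1],[[0.009,0.043,0],[0,0,0],1],[[0.009,0.043,0],[0,0,0],1],[[0,0.015,0],[0,0,0],1]]'; python3 -m crank '[[[0,0,0],[0,0,0],1],[[0,0,0],[0,0,0],1]]'
python3 - <<'E'
from h import *
z=np.load("wlug.npz"); m=(z["K"],z["R"],z["t"]);p,d=z["p"],z["d"]; P=pts("wrist",d,m)
print("lug z",np.median(P[160:190,280:300,2]),np.median(P[160:190,320:340,2]))
zl=np.median(P[160:190,320:340,2])
M=((p[150:200,270:350].min(-1)>175)).astype(np.uint8); c=max(cv2.findContours(M,0,1)[0],key=cv2.contourArea)
q=np.float32([ray("wrist",x+270,y+150,zl,m)[:2]*1000 for x,y in c[:,0]]); print(cv2.minAreaRect(q))
g=p[168:183,300:318].min(-1); v,u=np.nonzero(g<150); print("hole px",u.mean()+300,v.mean()+168,ray("wrist",u.mean()+300,v.mean()+168,zl,m))
o=ctrl.get_obs(); m=cam("wrist"); p,d=imaging.snapshot("wrist"); P=pts("wrist",d,m)
print(o["tool_pos"],o["orientation"],"pin px",proj("wrist",[.548,.343,.098],m))
M=((P[...,2]>.088)&(P[...,2]<.115)&(d>0)&(np.linalg.norm(P[...,:2]-[.5,.33],axis=-1)<.09)).astype(np.uint8)
k,L,st,ce=cv2.connectedComponentsWithStats(M)
for i in range(1,k):
    if st[i,4]>20: print(ce[i],st[i],P[L==i].mean(0).round(4),np.median(P[L==i][:,2]),np.median(p[L==i],0))
cv2.imwrite("pics/wpin.png",p); np.savez("wpin",p=p,d=d,K=m[0],R=m[1],t=m[2])
E
```

```text
clock: 6.7
tool_pos: [0.5498, 0.347, 0.2557]
orientation: [179.9, 0.1, 23.1]
force: [-0.5, -0.2, -0.4]
opening: 0.0877
gripper_force: 0.0
clock: 6.9
tool_pos: [0.5489, 0.3431, 0.2569]
orientation: [180.0, 0.1, 23.0]
force: [1.0, -0.9, -0.0]
opening: 0.0878
gripper_force: 0.0
lug z 0.07612248346968553 0.07613158632363709
((453.78009033203125, -122.13764190673828), (69.94410705566406, 41.652706146240234), 76.54073333740234)
hole px 309.0431654676259 175.6115107913669 [ 0.45235426 -0.12218246  0.07613159]
[0.54892717 0.34307575 0.25693619] [1.79950980e+02 9.30145531e-02 2.30031430e+01] pin px [318.14086631 182.08017268]
[317.68571429 181.62380952] [307 170  22  24 420] [0.5483 0.3436 0.0982] 0.09867625567411703 [112. 123. 117.]
[313.38793103 286.81896552] [307 283  14  10 116] [0.4464 0.3051 0.1035] 0.1035853034557454 [38. 41. 33.]
```

View pics/wpin.png

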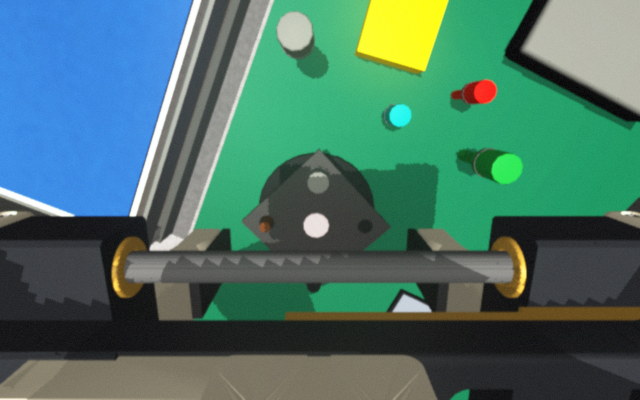

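The pin head is at (318,182), 0.0987 high as expected. The stand's fingers' sides look free; checking the blue tray's height before descending.

```bash
python3 - <<'E'
from h import *
z=np.load("wpin.npz"); m=(z["K"],z["R"],z["t"]); P=pts("wrist",z["d"],m)
e=(P[...,:2]-[.548,.3435])@np.array([np.cos(np.radians(113)),np.sin(np.radians(113))]); r=(P[...,:2]-[.548,.3435])@np.array([np.cos(np.radians(23)),np.sin(np.radians(23))])
M=(e>.05)&(e<.13)&(abs(r)<.05)&(P[...,2]<.16)&(z["d"]>0)&(np.indices(e.shape)[0]<205); print(M.sum(),P[M][:,2].max(), e[M&(P[...,2]>.05)].min())
E
python3 -m crank '[[[0,0,-0.03],[0,0,0],0.2],[[-0.001,0.0005,-0.03],[0,0,0],0.2],[[0,0,-0.03],[0,0,0],0.2],[[0,0,-0.03],[0,0,0],0.2],[[0,0,0],[0,0,0],0.2]]'
```

```text
5044 0.10177221985910898 0.05001363272569938
clock: 7.45
tool_pos: [0.5461, 0.3406, 0.1343]
orientation: [179.9, 0.4, 22.9]
force: [-0.8, -0.5, -0.2]
opening: 0.0551
gripper_force: 0.0
```

```bash
python3 -m crank '[[[0,0,-0.02],[0,0,0],0.2],[[0,0,0],[0,0,0],0.2],[[0,0,0],[0,0,0],0.2]]'
```

```text
clock: 7.75
tool_pos: [0.5486, 0.3435, 0.1197]
orientation: [-180.0, -0.1, 23.0]
force: [0.7, 0.6, -0.4]
opening: 0.0524
gripper_force: 0.0
```

```bash
python3 -m crank '[[[0,0,-0.02],[0,0,0],0.2],[[0,0,-0.016],[0,0,0],0.2],[[0,0,-0.01],[0,0,0],0.2],[[0,0,0],[0,0,0],0.2],[[0,0,0],[0,0,0],0.2],[[0,0,0],[0,0,0],-1],[[0,0,0],[0,0,0],-1],[[0,0,0],[0,0,0],-1],[[0,0,0],[0,0,0],-1],[[0,0,0],[0,0,0],-1],[[0,0,0],[0,0,0],-1]]'
```

```text
clock: 8.85
tool_pos: [0.548, 0.3438, 0.0722]
orientation: [-180.0, -0.0, 23.0]
force: [-0.9, -0.2, 1.3]
opening: 0.0213
gripper_force: 30.0
```

```bash
python3 -m crank '[[[0,0,0.008],[0,0,0],-1],[[0,0,0.012],[0,0,0],-1],[[0,0,0.015],[0,0,0],-1],[[0,0,0.02],[0,0,0],-1],[[0,0,0.03],[0,0,0],-1],[[0,0,0.03],[0,0,0],-1],[[0,0,0.03],[0,0,0],-1],[[0,0,0],[0,0,0],-1]]'
python3 -m crank '[[[-0.009,-0.035,0],[0,0,-4],-1],[[-0.009,-0.043,0],[0,0,-4],-1],[[-0.009,-0.043,0],[0,0,-4],-1],[[-0.009,-0.043,0],[0,0,-4],-1],[[-0.009,-0.043,0],[0,0,-4],-1],[[-0.009,-0.043,0],[0,0,-4],-1],[[-0.009,-0.043,0],[0,0,-4],-1],[[-0.009,-0.043,0],[0,0,-4],-1],[[-0.009,-0.043,0],[0,0,-4.5],-1],[[-0.009,-0.043,0],[0,0,0],-1],[[-0.006,-0.043,0],[0,0,0],-1]]'
python3 -m crank '[[[0,0,0],[0,0,0],-1],[[0,0,0],[0,0,0],-1],[[0,0,0],[0,0,0],-1]]'
```

```text
clock: 9.65
tool_pos: [0.5501, 0.3451, 0.2236]
orientation: [-179.9, -0.5, 23.0]
force: [0.2, 0.3, -0.7]
opening: 0.0212
gripper_force: 30.0
clock: 10.75
tool_pos: [0.4511, -0.1228, 0.218]
orientation: [-180.0, -0.1, -13.5]
force: [0.8, -0.0, -0.5]
opening: 0.0211
gripper_force: 30.0
clock: 11.05
tool_pos: [0.4521, -0.1209, 0.2174]
orientation: [-180.0, -0.0, -13.5]
force: [1.2, 0.6, -0.0]
opening: 0.0212
gripper_force: 30.0
```

```bash
python3 -m crank '[[[0,-0.001,-0.03],[0,0,0],-1],[[0,0,-0.03],[0,0,0],-1],[[0,0,-0.012],[0,0,0],-1],[[0,0,0],[0,0,0],-1],[[0,0,0],[0,0,0],-1],[[0,0,0],[0,0,0],-1]]'
python3 - <<'E'
from h import *
o=ctrl.get_obs(); T=o["tool_pos"]; print(T)
out=[]
for n in("scene","side","wrist"):
    m=cam(n); p,d=imaging.snapshot(n); np.savez("ins_"+n,p=p,d=d)
    h=proj(n,[.452,-.122,.076],m); t=proj(n,[T[0],T[1],T[2]-.053],m); print(n,h,t)
    u,v=(h+t)/2; u,v=int(u),int(v); r=36 if n!="wrist" else 60
    c=cv2.resize(p[max(v-r,0):v+r,u-r:u+r],(260,260),interpolation=cv2.INTER_CUBIC); print(u-r,v-r,260/2/r); out.append(c)
cv2.imwrite("pics/ins.png",np.hstack(out))
E
```

```text
clock: 11.65
tool_pos: [0.453, -0.1217, 0.1461]
orientation: [-180.0, -0.1, -13.4]
force: [0.3, -0.6, -0.7]
opening: 0.0214
gripper_force: 30.0
[ 0.45295932 -0.12171413  0.14614845]
scene [294.04512021 230.4342991 ] [294.02601752 225.80509524]
258 192 3.611111111111111
side [364.95424784 179.07890008] [364.78857951 173.98518173]
328 140 3.611111111111111
wrist [319.18512708 208.21152569] [318.46499361 214.27285114]
258 151 2.1666666666666665
```

View pics/ins.png

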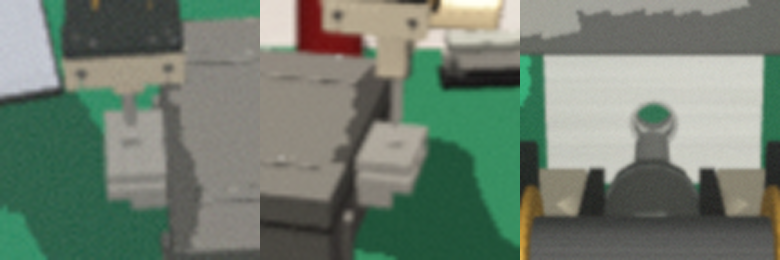

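All three views agree. In the wrist crop the lug hole is at (652,122), with the lower hole showing through it, and the pin tip lies on the same column. Inserting slowly.

```bash
python3 -m crank '[[[0,0,-0.008],[0,0,0],-1],[[0,0,-0.005],[0,0,0],-1],[[0,0,-0.003],[0,0,0],-1],[[0,0,-0.003],[0,0,0],-1],[[0,0,0],[0,0,0],-1],[[0,0,0],[0,0,0],-1]]'
```

```text
clock: 12.4
tool_pos: [0.452, -0.1223, 0.126]
orientation: [180.0, 0.0, -13.5]
force: [0.4, -0.4, -0.6]
opening: 0.0217
gripper_force: 30.0
```

```bash
python3 -m crank '[[[0,0,-0.003],[0,0,0],-1],[[0,0,-0.003],[0,0,0],-1],[[0,0,-0.003],[0,0,0],-1],[[0,0,0],[0,0,0],-1],[[0,0,0],[0,0,0],-1]]'
```

```text
clock: 12.9
tool_pos: [0.4519, -0.1223, 0.117]
orientation: [180.0, 0.0, -13.5]
force: [0.7, 0.2, 0.3]
opening: 0.0211
gripper_force: 30.0
```

Tip is about 12 mm into the lug with no force. On to the lower hole.

```bash
python3 -m crank '[[[0,0,-0.003],[0,0,0],-1],[[0,0,-0.003],[0,0,0],-1],[[0,0,-0.003],[0,0,0],-1],[[0,0,-0.003],[0,0,0],-1],[[0,0,0],[0,0,0],-1],[[0,0,0],[0,0,0],-1]]'
```

```text
clock: 13.5
tool_pos: [0.4519, -0.1223, 0.105]
orientation: [180.0, 0.0, -13.5]
force: [0.4, -0.4, -0.2]
opening: 0.0215
gripper_force: 30.0
```

```bash
python3 -m crank '[[[0,0,-0.004],[0,0,0],-1],[[0,0,-0.004],[0,0,0],-1],[[0,0,-0.004],[0,0,0],-1],[[0,0,-0.004],[0,0,0],-1],[[0,0,-0.004],[0,0,0],-1],[[0,0,0],[0,0,0],-1],[[0,0,0],[0,0,0],-1]]'
```

```text
clock: 14.2
tool_pos: [0.4519, -0.1223, 0.085]
orientation: [180.0, 0.0, -13.5]
force: [0.6, 1.0, -1.1]
opening: 0.0212
gripper_force: 30.0
```

```bash
python3 -m crank '[[[0,0,-0.002],[0,0,0],-1],[[0,0,-0.002],[0,0,0],-1],[[0,0,-0.001],[0,0,0],-1],[[0,0,0],[0,0,0],-1],[[0,0,0],[0,0,0],-1]]'
```

```text
clock: 14.7
tool_pos: [0.4522, -0.1223, 0.0803]
orientation: [-180.0, -0.0, -13.5]
force: [-0.7, 1.0, 4.4]
opening: 0.0213
gripper_force: 30.0
```

```bash
python3 -m crank '[[[0,0,-0.001],[0,0,0],-1],[[0,0,-0.001],[0,0,0],-1],[[0,0,-0.0005],[0,0,0],-1],[[0,0,0],[0,0,0],-1],[[0,0,0],[0,0,0],-1]]'
```

```text
clock: 15.2
tool_pos: [0.4521, -0.1222, 0.0781]
orientation: [-180.0, -0.0, -13.5]
force: [-2.6, 1.1, 9.2]
opening: 0.0211
gripper_force: 30.0
```

```bash
python3 -m crank '[[[0,0,-0.0005],[0,0,0],-1],[[0,0,-0.0005],[0,0,0],-1],[[0,0,0],[0,0,0],-1],[[0,0,0],[0,0,0],-1]]'
```

```text
clock: 15.6
tool_pos: [0.4522, -0.1223, 0.0779]
orientation: [180.0, -0.1, -13.5]
force: [-6.5, 2.1, 19.6]
opening: 0.0217
gripper_force: 30.0
```

The force jumped with almost no motion, so the lid is hard shut. Verifying with pictures.

```bash
python3 -m crank '[[[0,0,0],[0,0,0],-1],[[0,0,0],[0,0,0],-1],[[0,0,0],[0,0,0],-1],[[0,0,0],[0,0,0],-1],[[0,0,0],[0,0,0],-1]]'
python3 - <<'E'
from h import *
p,d=imaging.snapshot("side"); q,e=imaging.snapshot("scene"); w,dw=imaging.snapshot("wrist")
P=pts("wrist",dw); M=(w.min(-1)>150)&(np.linalg.norm(P[...,:2]-[.452,-.122],axis=-1)<.045)&(abs(P[...,2]-.072)<.012)&(np.indices(dw.shape)[0]<260)
print("lug z",M.sum(),np.median(P[M][:,2]) if M.any() else None)
cv2.imwrite("pics/fin.png",np.hstack([cv2.resize(p[120:340,220:440],(390,390)),cv2.resize(q[130:270,230:370],(390,390))]))
E
```

```text
clock: 16.1
tool_pos: [0.4522, -0.1223, 0.0779]
orientation: [-180.0, -0.1, -13.5]
force: [-5.8, 3.8, 20.1]
opening: 0.0217
gripper_force: 30.0
lug z 3131 0.0706772382479687
```

View pics/fin.png

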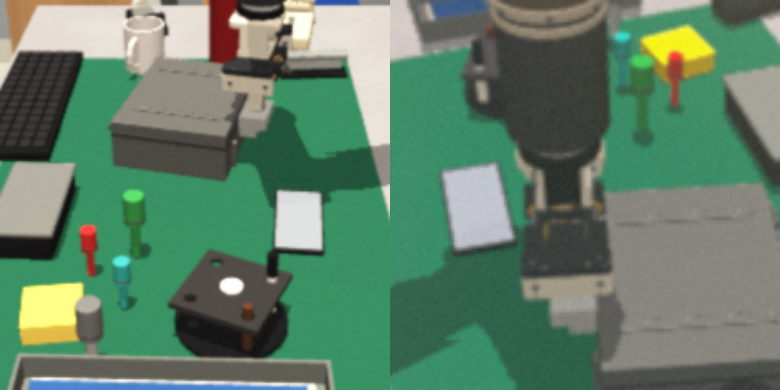

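The lid is shut with its lug at 0.0707 m. The marker (272,265) and hanko (247,315) are still in the stand, and nothing else has moved. Handing in.

```bash
python3 -c "from plant import close_job; print(close_job())"
```

```text
the job is handed in; nothing more can be done
None
```

The lid is shut on its gasket, and the seal pin is through both lugs and still held pressed down at about 20 N; the marker and name stamp are still in the stand, and I handed the job in at about 16 s on the robot's clock.

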